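# Hang the cap catcher on the drawer divider

## Robot

A 6-joint arm with a two-finger parallel gripper is mounted at the origin on the work surface. World frame = base frame: x ahead of the robot, y to its left, z up, the work surface at z = 0. Lengths are in m, angles in rad, forces in N, time in s.
With the tool pointing down it reaches from about 0.35 to 0.975 m from the base axis. Payload 4.9 kg.
Tool frame: the origin (TCP) lies on the mounting face of the last link; the fingertips stand 173 mm ahead of it and the grasp point (between the pads) lies 155 mm ahead of it; z points along the fingers, y is the direction in which the jaws open and shut (so a half turn about z gives the same grasp; the last joint's range is limited). The gripper opens to 85 mm and grips with 20 to 120 N. Pads are 22 mm wide; open, the fingers measure 114 mm over their backs; the gripper's body (76 mm by 85 mm) begins 54 mm behind the grasp point. The pads swing forward as they close: fully open they stand 13 mm farther back than shut.
Start: joints at [-1.464, 0.053, 1.613, -0, 1.476, -0.119], TCP at [0.14, -0.609, 0.405] pointing down, gripper open.
Joint ranges: [-3.01, 3.01], [-1.01, 2.22], [0.06, 2.58], [-1.02, 4.17], [0.09, 2.62], [-3.14, 3.14]. Speed limits (rad/s): [2.57, 2.57, 3.14, 3.14, 3.14, 3.14].

## Interface

Orientations are given as a rotation vector (axis times angle).
In Python, from station import ctrl gives the robot as it stands. The module is installed in compiled form; this text tells all that it offers.
- The arm moves only by the tool jog_arm, never from a script. Its argument "steps" is a list of rows, each a list of 2 entries, a list of its own where there are three numbers: the shift along the tool's x, y, z in cm, then the turn, a rotation vector about the tool's x, y, z in degrees. In form: [[[tx, ty, tz], [rx, ry, rz]], ...]. A call has 1 to 8 rows; each row shifts and turns the pose as measured when the row begins, along the tool's axes as they then stand; what a row does not reach is not made up. A row lasts 1/10 s, in which the tool goes at most 50 mm and 8.59 degrees, less where a joint would pass 70% of its speed; a pose out of reach is approached as far as the arm can. A call is refused whole if a number of a shift passes 5 or a number of a turn 8.59, either way. A call with a gripper value outside its range is refused whole. "fingers" is the gripper command: -1 is shut, 1 is fully open, values between are in proportion, set as the call begins (left out, the last holds). The fingers move at their own pace and stop on an object; "grip_force" is the grip in N (left out, the last holds). Time passes only in rows, so rows that do not move let the fingers close. It gives the time, the measured TCP pose, the force and the opening at its end, in the units of the state.
- ctrl.get_obs(): the state, without advancing time (a new reading comes with each control period).
- ctrl.get_image(name): name is "scene" or "top"; returns the picture (420x560x3 uint8, red, green, blue); there is no depth.
- ctrl.camera_info(name): a dict with "K" (3x3 intrinsics, pixels), "camera_from_world" (4x4, takes a point from world to camera coordinates). Camera axes: x right, y up, looking along -z (the intrinsics and any distortion apply to the point x, -y, -z); pixel columns grow to the right and rows downward; lengths in m; the calibration is good to about 2 mm. A picture is of the moment at which its call begins. camera_info takes no time and is no camera call.
- ctrl.finish_job(): hands the job in, once; it reports no verdict.
The state is a dict: "t": time; "q": joint angles; "dq": joint speeds; "effort": joint torques, N m; "tool_pos": TCP position; "tool_rot": TCP orientation; "contact_force": force on the tool from outside, world axes, zero at the start; "wrist_torque": the same for the moment, N m; "opening": finger opening in m.
Only numpy, scipy, OpenCV 4.12 (cv2) and the standard library are available. Lean on these libraries where they do the work, as an engineer would, in place of code of your own. Each camera call takes 0.05 s, during which the arm holds its last target.

## Task

One of the two small steel tins has a hook strap: it is the cap catcher. Hang it by its hook over the tall plywood divider of the opener drawer, so that it hangs free inside the far cell in which the dark crown cap lifter lies, and let go. Leave the plain tin and the cap lifter lying where they are.

Things in the scene. Friction and masses are not known exactly. Their poses are not given: they have to be found in the camera images.
- catcher_center (a point): Cap catcher: upright open steel tin, 50 (x) x 46 (y, grip across this) x 60 mm high, 0.1-0.21 kg, beside the drawer. Point: its centre, half-way up; z up. A hook strap 24 mm wide rises from its -x side: underside 34, top 37 mm above the point; 20 mm gap between the tin's -x face (x = -25) and the lip, flaring to 30 at the mouth; lip ends 8 mm above the point, at x = -58 at most.
- drawer: Fixed drawer 340 (x, away from robot) x 360 mm, origin: centre of its underside. Sides 76 mm high. A tall plywood divider 12 mm thick stands at x = 0 along y, top at z = 118. A 68 mm high cross divider at y = 0 parts left and right cells; far cells: x 6 to 158, |y| 5 to 168 mm. Flap over the near right cell, knob up to z = 90. Hung: lip on the near (-x), tin on the far (+x) side.
- lifter_center (a point): Crown cap lifter of dark pitted steel, flat, 40 x 112 x 12 mm, a bar handle with a square loop at one end; lies along the drawer's y on the floor of one of the two far cells (drawer y > 0 or y < 0). Point near its middle, 6 mm above its underside. In the other far cell stands a blue glass stopper, 58 mm high.
- plain_tin_center (a point): Plain tin, a bystander: the same 50 x 46 x 60 mm steel tin without a hook, standing on the other side of the drawer. Point: its centre, half-way up.
Things that resemble listed ones, but are neither listed nor needed, are in the scene too. Of the things like the part that bears lifter_center, leave any that is pink or turquoise; of the rest the larger one is meant.

How it is judged:
By the outcome, as a careful person would: the job done as asked, in the order asked, and still so for the second after the job is handed in, with the robot touching nothing.
It also fails if it takes over 38 s, if anything falls off the work surface, if the arm or the gripper's body presses on something with over 40 N, if the wrist force passes 120 N, or if a joint passes its speed limit or range.

## Working session

There is one attempt and no reset: what is moved stays moved. The work goes in short steps, Python scripts to look and compute and a tool call to move; the robot and the scene stay as the last step left them, time stands still between calls to the robot, and variables do not carry over. Pictures are saved under pics/ and viewed, and the job is handed in when it is done.

Besides the shell and the picture viewer there is one more tool, called after "Emit:" by a JSON object that holds its "method" and its "body", one argument or row to a line. jog_arm: Moves the arm, as the interface text tells. Its arguments: {"type":"object","properties":{"steps":{"type":"array","items":{"type":"array"}},"fingers":{"type":"number"},"grip_force":{"type":"number"}},"required":["steps"]}

```bash
mkdir -p pics; cat > h.py <<'E'
import numpy as np, cv2
from station import ctrl
from scipy.spatial.transform import Rotation as R
def snap(n,f):
    im=ctrl.get_image(n); cv2.imwrite('pics/'+f,cv2.cvtColor(im,cv2.COLOR_RGB2BGR)); return im
def ray(n,u,v):
    c=ctrl.camera_info(n);K=np.array(c['K']);T=np.array(c['camera_from_world'])
    d=np.linalg.solve(K,[u,v,1.]);d=np.array([d[0],-d[1],-d[2]])
    return -T[:3,:3].T@T[:3,3], T[:3,:3].T@d
def onz(n,u,v,z):
    o,d=ray(n,u,v);return o+d*(z-o[2])/d[2]
def proj(n,p):
    c=ctrl.camera_info(n);K=np.array(c['K']);T=np.array(c['camera_from_world'])
    q=T[:3,:3]@np.array(p)+T[:3,3];q=K@np.array([q[0],-q[1],-q[2]]);return q[:2]/q[2]
E
python3 - <<'E'
from h import *
for n in('scene','top'):
    snap(n,n+'1.png');c=ctrl.camera_info(n);print(c)
print(ctrl.get_obs())
E
```

```text
{'K': array([[460.11045584,   0.        , 283.04176164],
       [  0.        , 460.11045584, 216.13771038],
       [  0.        ,   0.        ,   1.        ]]), 'camera_from_world': array([[-0.23863226,  0.97097774, -0.016027  ,  0.14240016],
       [-0.64421624, -0.14593314,  0.75079222,  0.33420493],
       [ 0.72666367,  0.1894881 ,  0.66034398, -1.63547274],
       [ 0.        ,  0.        ,  0.        ,  1.        ]])}
{'K': array([[428.94648433,   0.        , 285.31838872],
       [  0.        , 428.94648433, 209.60976509],
       [  0.        ,   0.        ,   1.        ]]), 'camera_from_world': array([[-0.01003716, -0.99967094, -0.02360657,  0.01672144],
       [ 0.98265951, -0.014232  ,  0.18487225, -0.57673179],
       [-0.18514738, -0.02134163,  0.982479  , -0.94059777],
       [ 0.        ,  0.        ,  0.        ,  1.        ]])}
{'t': 0.1, 'q': array([-1.46401355e+00,  5.33371365e-02,  1.61414121e+00, -2.26685527e-05,
        1.47600426e+00, -1.18999486e-01]), 'dq': array([-0.00041472, -0.00083986, -0.0032244 ,  0.00018083, -0.00068226,
        0.00235708]), 'effort': array([-2.08270802e-03, -3.94908500e+01, -3.71365571e+01, -1.49023158e-04,
        3.98889097e-03,  4.80572638e-06]), 'tool_pos': array([ 0.13989136, -0.60890393,  0.4035662 ]), 'tool_rot': array([-3.11971664e+00, -3.53695570e-01,  1.72996787e-05]), 'contact_force': array([-0.06606337,  1.69177243, -1.17880844]), 'wrist_torque': array([ 0.02795115, -0.00617266,  0.01663095]), 'opening': 0.08543640568839779}
```

View pics/scene1.png

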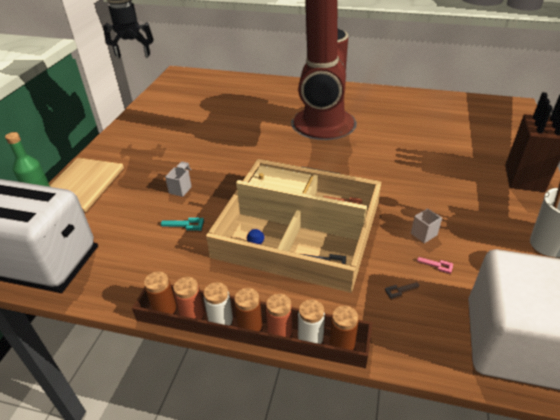

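View pics/top1.png

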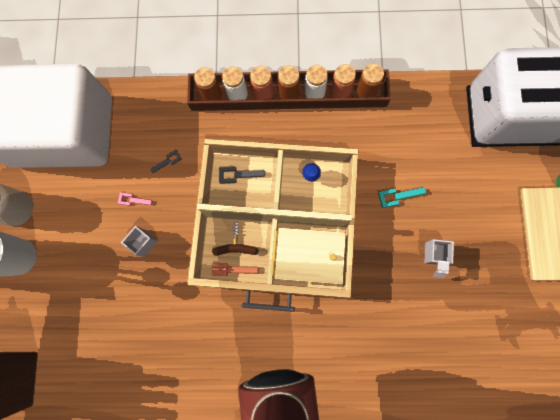

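The top view shows the catcher (hook) at about (440,250), the plain tin at (137,240), the dark lifter in the far-left cell at (242,175), and the blue stopper at (311,172) in the other far cell. I'll zoom in to get exact corners.

```bash
python3 - <<'E'
import cv2
a=cv2.imread('pics/top1.png');s=cv2.imread('pics/scene1.png')
cv2.imwrite('pics/z1.png',cv2.resize(a[225:290,400:480],None,fx=8,fy=8,interpolation=cv2.INTER_CUBIC)[:600])
cv2.imwrite('pics/z2.png',cv2.resize(a[130:305,180:370],None,fx=3.4,fy=3.4,interpolation=cv2.INTER_CUBIC))
cv2.imwrite('pics/z3.png',cv2.resize(s[155:205,150:210],None,fx=10,fy=10,interpolation=cv2.INTER_CUBIC))
cv2.imwrite('pics/z4.png',cv2.resize(s[155:290,200:390],None,fx=4,fy=4,interpolation=cv2.INTER_CUBIC))
E
```

```text
(no output)
```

View pics/z1.png

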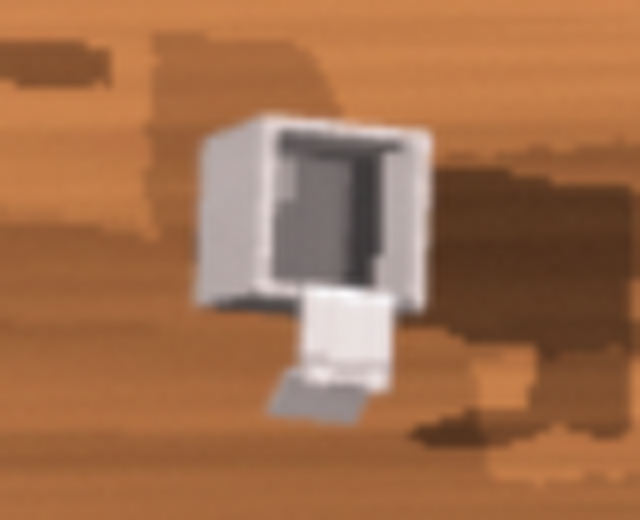

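View pics/z2.png

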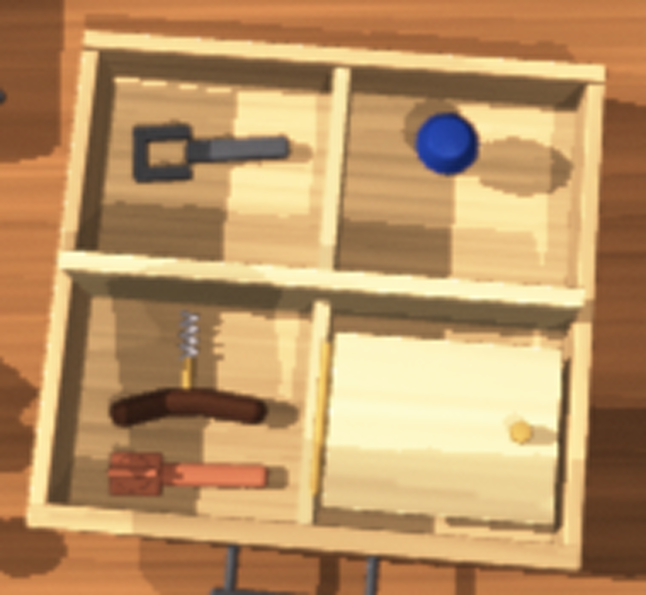

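View pics/z3.png

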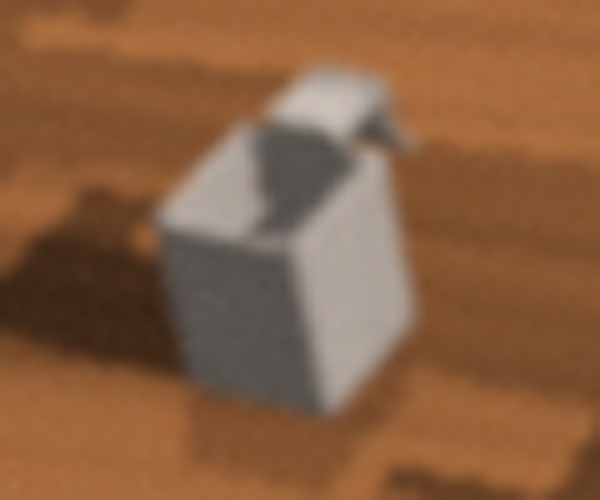

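View pics/z4.png

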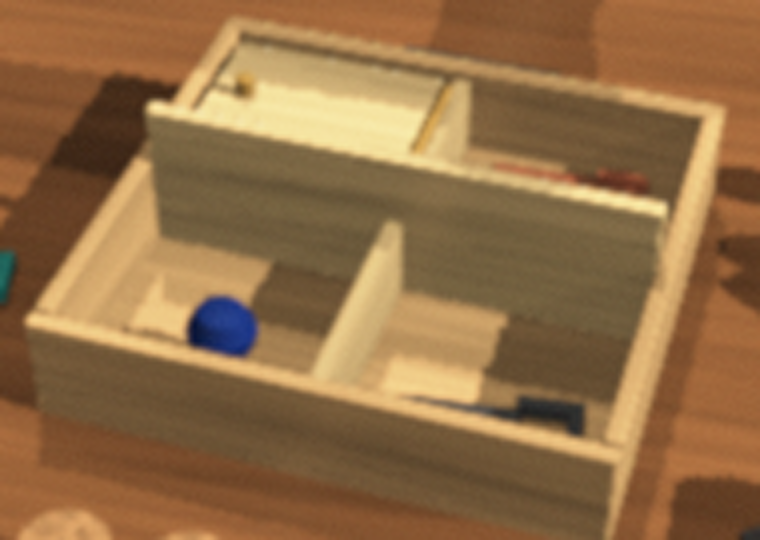

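```bash
python3 - <<'E'
from h import *
np.set_printoptions(precision=4,suppress=True)
f=lambda x,s,o:o+(x+.5)/s-.5
def P(n,pts,s,ox,oy,z): 
    q=np.array([onz(n,f(x,s,ox),f(y,s,oy),z) for x,y in pts]);print(n,z);print(q[:,:2]); return q[:,:2]
def ang(v):return np.degrees(np.arctan2(v[1],v[0]))
c=P('top',[(270,115),(433,130),(424,311),(256,298)],8,400,225,.06)
print('tin c',c.mean(0),'yaw',ang(c[0]-c[3]),ang(c[1]-c[2]),ang(c[0]-c[1])-90,np.linalg.norm(c-np.roll(c,1,0),axis=1))
c=P('scene',[(155,222),(300,250),(388,155),(250,122)],10,150,155,.06);print(c.mean(0),np.linalg.norm(c-np.roll(c,1,0),axis=1))
c=P('top',[(303,287),(396,292),(388,390),(300,380)],8,400,225,.067)
d=P('top',[(85,30),(605,68),(580,570),(28,525)],3.4,180,130,.076)
print('drawer',d.mean(0),ang(d[0]-d[3]),ang(d[1]-d[2]),ang(d[0]-d[1])-90,ang(d[3]-d[2])-90,np.linalg.norm(d-np.roll(d,1,0),axis=1))
d=P('top',[(66,252),(585,290),(582,307),(62,268)],3.4,180,130,.118)
print('div',d.mean(0),ang(d[0]-d[1])-90,ang(d[3]-d[2])-90,np.linalg.norm(d-np.roll(d,1,0),axis=1))
d=P('scene',[(148,103),(165,100),(668,203),(665,215)],4,200,155,.118);print(d.mean(0))
d=P('scene',[(28,318),(238,18),(724,108),(618,458)],4,200,155,.076);print(d.mean(0),np.linalg.norm(d-np.roll(d,1,0),axis=1))
P('top',[(135,150),(288,148)],3.4,180,130,.015)
P('top',[(345,70),(330,270)],3.4,180,130,.068)
E
```

```text
top 0.06
[[ 0.5036 -0.3238]
 [ 0.4988 -0.369 ]
 [ 0.4482 -0.3624]
 [ 0.4523 -0.3162]]
tin c [ 0.4757 -0.3429] yaw -8.483544701121007 -7.4783628346698015 -6.088698095833266 [0.0518 0.0455 0.051  0.0464]
scene 0.06
[[ 0.4987 -0.3672]
 [ 0.5021 -0.3216]
 [ 0.454  -0.3151]
 [ 0.4473 -0.3609]]
[ 0.4755 -0.3412] [0.0518 0.0458 0.0486 0.0463]
top 0.067
[[ 0.4548 -0.3271]
 [ 0.4531 -0.3526]
 [ 0.4263 -0.3483]
 [ 0.4292 -0.3244]]
top 0.076
[[ 0.7456  0.1971]
 [ 0.7117 -0.1598]
 [ 0.3767 -0.1301]
 [ 0.4087  0.2259]]
drawer [0.5607 0.0333] -4.880145105970649 -5.0669296386718425 -5.42224963474078 -5.146183490255439 [0.3381 0.3585 0.3364 0.3574]
top 0.118
[[ 0.5805  0.1965]
 [ 0.5511 -0.1346]
 [ 0.5402 -0.1323]
 [ 0.5701  0.1988]]
div [0.5605 0.0321] -5.085509799040537 -5.163299739929911 [0.0107 0.3324 0.0111 0.3324]
scene 0.118
[[ 0.5434 -0.1346]
 [ 0.538  -0.1248]
 [ 0.5704  0.2022]
 [ 0.5819  0.2016]]
[0.5584 0.0361]
scene 0.076
[[ 0.7101 -0.1589]
 [ 0.3789 -0.1237]
 [ 0.4111  0.2272]
 [ 0.7428  0.1975]]
[0.5607 0.0355] [0.358  0.3331 0.3524 0.333 ]
top 0.015
[[0.6763 0.1718]
 [0.6759 0.061 ]]
top 0.068
[[0.7162 0.0178]
 [0.5758 0.029 ]]
```

```bash
cat >> h.py <<'E'
def delta(p,yaw,q=False):
    "remaining motion in tool axes cm/deg; p = TCP target, yaw deg = tool x heading"
    o=ctrl.get_obs();r=R.from_rotvec(o['tool_rot'])
    y=np.radians(yaw);t=R.from_matrix(np.array([[np.cos(y),np.sin(y),0],[np.sin(y),-np.cos(y),0],[0,0,-1]]))
    print('t',round(o['t'],2),'pos',o['tool_pos'].round(4),'F',o['contact_force'].round(1),'open',round(o['opening'],4))
    print('shift cm',(r.inv().apply(np.array(p)-o['tool_pos'])*100).round(2),'turn',np.degrees((r.inv()*t).as_rotvec()).round(2))
TIN=np.array([.4756,-.342]);DRW=np.array([.5605,.0335]);DY=-5.1
def drw(x,y):
    a=np.radians(DY);return DRW+[x*np.cos(a)-y*np.sin(a),x*np.sin(a)+y*np.cos(a)]
E
python3 - <<'E'
from h import *
delta([*TIN,.36],-7.2); print(drw(.034,.088))
E
```

```text
t 0.1 pos [ 0.1399 -0.6089  0.4036] F [-0.1  1.7 -1.2] open 0.0854
shift cm [ 38.69 -18.49   4.4 ] turn [-1.100e-01  1.000e-02  2.014e+01]
[0.60218809 0.11812921]
```

Emit:
{"method": "jog_arm", "body": {
  "steps": [
    [[0,0,0],[0,0,6.7]],
    [[0,0,0],[0,0,6.7]],
    [[0,0,0],[0,0,6.7]]
  ],
  "fingers": 1
}}

```text
t: 0.4
tool_pos: [0.1399, -0.6084, 0.4013]
tool_rot: [-3.129, 0.216, 0.002]
contact_force: [0.3, -0.0, 0.0]
opening: 0.0856
```

```bash
python3 - <<'E'
from h import *
delta([*TIN,.36],-7.2)
E
```

```text
t 0.4 pos [ 0.1399 -0.6084  0.4013] F [ 0.3 -0.   0. ] open 0.0856
shift cm [ 29.6  -30.98   4.26] turn [-0.31  0.08 -0.69]
```

Emit:
{"method": "jog_arm", "body": {
  "steps": [
    [[2.7,-2.8,0.2],[0,0,0]],
    [[2.7,-2.8,0.2],[0,0,0]],
    [[2.7,-2.8,0.2],[0,0,0]],
    [[2.7,-2.8,0.2],[0,0,0]],
    [[2.7,-2.8,0.2],[0,0,0]],
    [[2.7,-2.8,0.2],[0,0,0]],
    [[2.7,-2.8,0.2],[0,0,0]],
    [[2.7,-2.8,0.2],[0,0,0]]
  ]
}}

```text
t: 1.2
tool_pos: [0.3895, -0.412, 0.3808]
tool_rot: [-3.122, 0.235, 0.007]
contact_force: [1.6, -0.5, -0.4]
opening: 0.0852
```

```bash
python3 - <<'E'
from h import *
delta([*TIN,.30],-7.2)
E
```

```text
t 1.2 pos [ 0.3895 -0.412   0.3808] F [ 1.6 -0.5 -0.4] open 0.0852
shift cm [ 7.51 -8.13  8.13] turn [-0.6   0.29 -1.4 ]
```

Emit:
{"method": "jog_arm", "body": {
  "steps": [
    [[2.5,-2.7,2],[-0.3,0,-0.7]],
    [[2.5,-2.7,2],[-0.3,0,-0.7]],
    [[2,-2,2],[0,0,0]],
    [[0.5,-0.7,1],[0,0,0]],
    [[0,0,0],[0,0,0]]
  ]
}}

```text
t: 1.7
tool_pos: [0.4799, -0.3347, 0.3071]
tool_rot: [-3.135, 0.185, 0.01]
contact_force: [0.0, 0.1, 0.6]
opening: 0.0852
```

```bash
python3 - <<'E'
from h import *
delta([*TIN,.26],-7.2)
E
```

```text
t 1.7 pos [ 0.4799 -0.3347  0.3071] F [0.  0.1 0.6] open 0.0852
shift cm [-0.31  0.78  4.71] turn [-0.02  0.37  0.44]
```

Emit:
{"method": "jog_arm", "body": {
  "steps": [
    [[-0.3,0.8,2],[0,0.4,0.4]],
    [[0,0,2],[0,0,0]],
    [[0,0,0.5],[0,0,0]],
    [[0,0,0],[0,0,0]]
  ]
}}

```text
t: 2.1
tool_pos: [0.4741, -0.346, 0.2641]
tool_rot: [3.131, -0.201, 0.004]
contact_force: [1.0, 0.6, 0.1]
opening: 0.0852
```

```bash
python3 - <<'E'
from h import *
delta([*TIN,.20],-7.2)
snap('top','top2.png');s=snap('scene','scene2.png')
cv2.imwrite('pics/z5.png',cv2.cvtColor(cv2.resize(s[80:230,100:260],None,fx=4,fy=4,interpolation=cv2.INTER_CUBIC),4))
E
```

```text
t 2.1 pos [ 0.4741 -0.346   0.2641] F [1.  0.6 0.1] open 0.0852
shift cm [ 0.08 -0.44  6.41] turn [ 0.21 -0.16 -0.13]
```

View pics/z5.png

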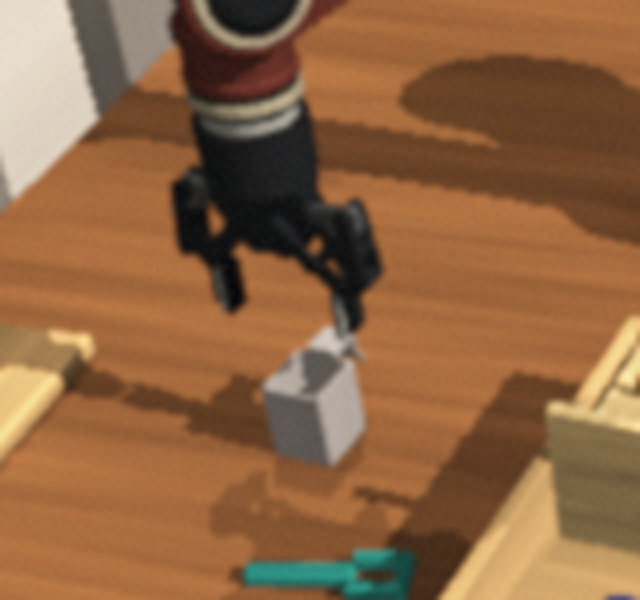

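The gripper straddles the tin (jaws at zoom (228,305) and (350,315), tin at (315,410)). Descending.

Emit:
{"method": "jog_arm", "body": {
  "steps": [
    [[0.1,-0.4,1.5],[0,0,0]],
    [[0,0,1.5],[0,0,0]],
    [[0,0,1.5],[0,0,0]],
    [[0,0,1],[0,0,0]],
    [[0,0,0.5],[0,0,0]],
    [[0,0,0],[0,0,0]]
  ]
}}

```text
t: 2.8
tool_pos: [0.4767, -0.3427, 0.2017]
tool_rot: [3.129, -0.2, 0.009]
contact_force: [-0.8, 0.4, 0.4]
opening: 0.0857
```

```bash
python3 - <<'E'
from h import *
delta([*TIN,.197],-7.2)
E
```

```text
t 2.8 pos [ 0.4767 -0.3427  0.2017] F [-0.8  0.4  0.4] open 0.0857
shift cm [-0.12 -0.05  0.47] turn [ 0.35 -0.36 -0.12]
```

Emit:
{"method": "jog_arm", "body": {
  "steps": [
    [[-0.1,-0.1,0.6],[0.3,-0.3,0]],
    [[0,0,0],[0,0,0]]
  ]
}}

```text
t: 3.0
tool_pos: [0.4759, -0.3415, 0.1952]
tool_rot: [3.135, -0.2, 0.001]
contact_force: [-0.3, 0.7, -0.3]
opening: 0.0858
```

Emit:
{"method": "jog_arm", "body": {
  "steps": [
    [[0,0,0],[0,0,0]],
    [[0,0,0],[0,0,0]],
    [[0,0,0],[0,0,0]],
    [[0,0,0],[0,0,0]],
    [[0,0,0],[0,0,0]],
    [[0,0,0],[0,0,0]],
    [[0,0,0],[0,0,0]],
    [[0,0,0],[0,0,0]]
  ],
  "fingers": -1,
  "grip_force": 50
}}

```text
t: 3.8
tool_pos: [0.4762, -0.3419, 0.1965]
tool_rot: [3.133, -0.2, 0.004]
contact_force: [0.6, -0.3, -1.3]
opening: 0.0458
```

```bash
python3 - <<'E'
from h import *
delta([*TIN,.37],-7.2)
E
```

```text
t 3.8 pos [ 0.4762 -0.3419  0.1965] F [ 0.6 -0.3 -1.3] open 0.0458
shift cm [-1.000e-02  5.000e-02 -1.735e+01] turn [ 0.11 -0.15 -0.11]
```

Emit:
{"method": "jog_arm", "body": {
  "steps": [
    [[0,0,-1.5],[0,0,0]],
    [[0,0,-2.5],[0,0,0]],
    [[0,0,-3],[0,0,0]],
    [[0,0,-3],[0,0,0]],
    [[0,0,-3],[0,0,0]],
    [[0,0,-3],[0,0,0]],
    [[0,0,-2],[0,0,0]],
    [[0,0,0],[0,0,0]]
  ]
}}

```text
t: 4.6
tool_pos: [0.4749, -0.3405, 0.3888]
tool_rot: [3.133, -0.2, 0.003]
contact_force: [0.6, -0.1, -1.7]
opening: 0.0454
```

```bash
python3 - <<'E'
from h import *
delta([*drw(.034,.088),.385],DY)
s=snap('scene','scene3.png')
cv2.imwrite('pics/z6.png',cv2.cvtColor(cv2.resize(s[20:200,80:260],None,fx=3.3,fy=3.3,interpolation=cv2.INTER_CUBIC),4))
E
```

```text
t 4.6 pos [ 0.4749 -0.3405  0.3888] F [ 0.6 -0.1 -1.7] open 0.0454
shift cm [  6.8  -47.11   0.31] turn [ 0.1  -0.13 -2.2 ]
```

View pics/z6.png

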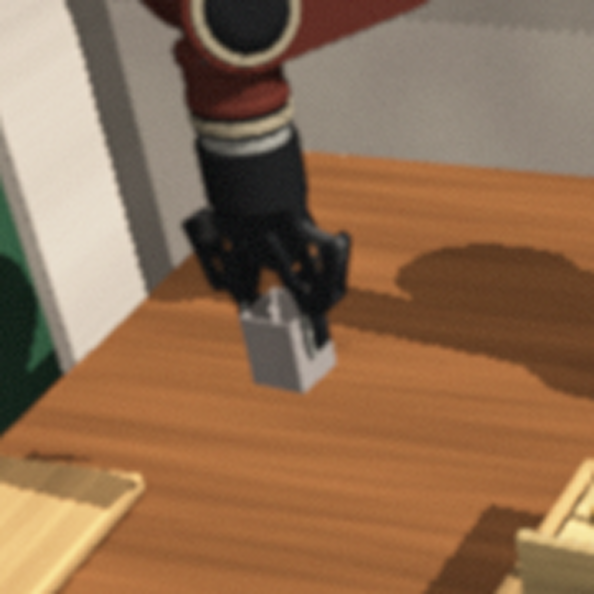

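The tin is held upright at zoom (288,340). Traversing to the cell.

Emit:
{"method": "jog_arm", "body": {
  "steps": [
    [[0.3,-2,0],[0,0,-0.5]],
    [[0.6,-3.5,0],[0,0,-0.5]],
    [[0.6,-4,0],[0,0,-0.5]],
    [[0.6,-4,0],[0,0,-0.5]],
    [[0.6,-4,0],[0,0,0]],
    [[0.6,-4,0],[0,0,0]],
    [[0.6,-4,0],[0,0,0]],
    [[0.6,-4,0],[0,0,0]]
  ]
}}

```text
t: 5.45
tool_pos: [0.5475, -0.0445, 0.3729]
tool_rot: [-3.131, 0.159, 0.029]
contact_force: [1.2, -0.3, -1.8]
opening: 0.0455
```

```bash
python3 - <<'E'
from h import *
delta([*drw(.034,.088),.385],DY)
E
```

```text
t 5.45 pos [ 0.5475 -0.0445  0.3729] F [ 1.2 -0.3 -1.8] open 0.0455
shift cm [  3.76 -16.74  -1.19] turn [-0.3   1.09 -0.73]
```

Emit:
{"method": "jog_arm", "body": {
  "steps": [
    [[0.8,-3.8,-0.4],[-0.3,0.5,-0.5]],
    [[0.8,-3.8,-0.4],[0,0.4,0]],
    [[0.8,-3.5,-0.4],[0,0,0]],
    [[0.5,-2.5,0],[0,0,0]],
    [[0.3,-1,0],[0,0,0]],
    [[0,0,0],[0,0,0]],
    [[0,0,0],[0,0,0]]
  ]
}}

```text
t: 6.15
tool_pos: [0.5908, 0.1083, 0.3707]
tool_rot: [3.138, -0.134, -0.039]
contact_force: [-1.0, 1.3, -1.5]
opening: 0.0454
```

```bash
python3 - <<'E'
from h import *
delta([*drw(.034,.088),.385],DY)
E
```

```text
t 6.15 pos [0.5908 0.1083 0.3707] F [-1.   1.3 -1.5] open 0.0454
shift cm [ 1.02 -1.07 -1.46] turn [0.11 1.41 0.19]
```

Emit:
{"method": "jog_arm", "body": {
  "steps": [
    [[1,-1,0],[0,1.2,0.2]],
    [[0,0,0],[0,0,0]],
    [[0,0,0],[0,0,0]]
  ]
}}

```text
t: 6.45
tool_pos: [0.6021, 0.115, 0.3693]
tool_rot: [3.135, -0.147, -0.006]
contact_force: [-0.7, -0.2, -2.7]
opening: 0.0454
```

```bash
python3 - <<'E'
from h import *
delta([*drw(.034,.088),.28],DY)
a=snap('top','top4.png');s=snap('scene','scene4.png')
cv2.imwrite('pics/z7.png',cv2.cvtColor(np.hstack([cv2.resize(x,None,fx=2.2,fy=2.2,interpolation=cv2.INTER_CUBIC) for x in (a[100:300,180:360],s[80:280,230:410])]),4))
E
```

```text
t 6.45 pos [0.6021 0.115  0.3693] F [-0.7 -0.2 -2.7] open 0.0454
shift cm [ 0.01 -0.34  8.93] turn [ 0.18  0.21 -0.25]
```

View pics/z7.png

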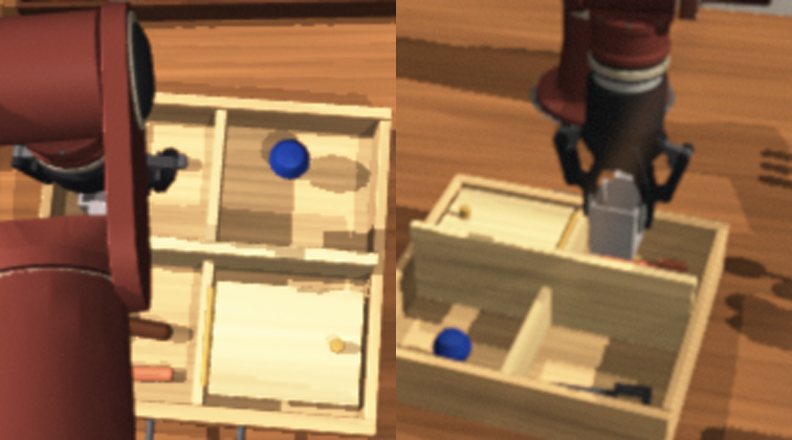

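The tin is held above the divider near zoom (615,225). I'll check its in-hand pose against the model projection before lowering.

```bash
python3 - <<'E'
from h import *
s=cv2.imread('pics/scene4.png')
x0,y0,k=290,145,10
z=cv2.resize(s[y0:y0+60,x0:x0+70],None,fx=k,fy=k,interpolation=cv2.INTER_CUBIC)
a=np.radians(DY)
for dz in(-.03,.03):
  for x,y in((.025,.023),(.025,-.023)):
    p=[.6016+x*np.cos(a)-y*np.sin(a),.115+x*np.sin(a)+y*np.cos(a),.3693-.1665+dz]
    q=proj('scene',p);print(q); cv2.circle(z,(int((q[0]-x0+.5)*k),int((q[1]-y0+.5)*k)),4,(0,0,255),-1)
cv2.imwrite('pics/z8.png',z)
E
```

```text
[336.80172984 198.76747249]
[317.14854878 194.87804613]
[338.49047758 177.33724786]
[318.04758929 173.54241889]
```

View pics/z8.png

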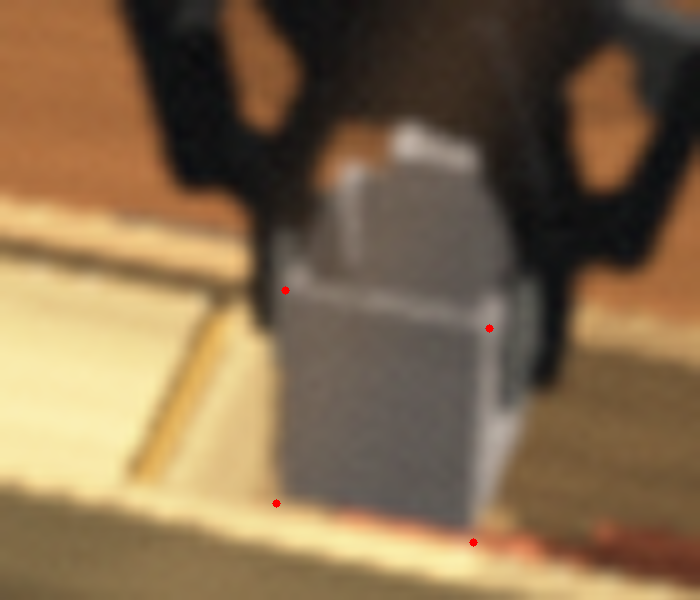

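```bash
python3 - <<'E'
from h import *
delta([*drw(.034,.088),.28],DY)
s=snap('scene','scene5.png')
delta([*drw(.034,.088),.28],DY)
x0,y0,k=290,145,10
cv2.imwrite('pics/z9.png',cv2.cvtColor(cv2.resize(s[y0:y0+60,x0:x0+70],None,fx=k,fy=k,interpolation=cv2.INTER_CUBIC),4))
E
```

```text
t 6.55 pos [0.602  0.1151 0.3695] F [-0.4  0.7 -1.5] open 0.0454
shift cm [ 0.02 -0.33  8.95] turn [ 0.17  0.19 -0.25]
t 6.6 pos [0.602  0.1152 0.3696] F [-0.5  1.  -1.4] open 0.0456
shift cm [ 0.02 -0.32  8.96] turn [ 0.16  0.19 -0.24]
```

View pics/z9.png

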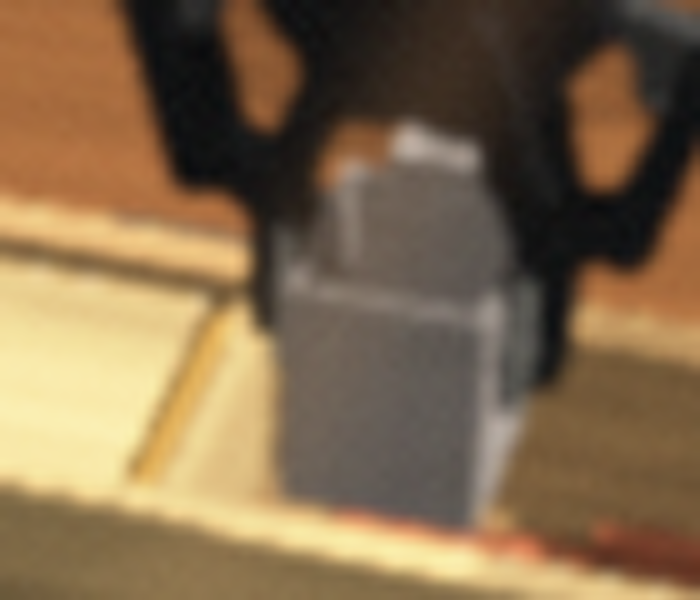

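Model and image disagree by about 1.5 px (6 mm in x or 4 mm in z, ambiguous). I'll resolve it by touch: lower the tin a bit farther from the divider, until only the tin body is beside it with the lip still above, then feel for the divider face.

Emit:
{"method": "jog_arm", "body": {
  "steps": [
    [[1,-0.3,2],[0.1,0.2,-0.2]],
    [[0,0,2.5],[0,0,0]],
    [[0,0,2],[0,0,0]],
    [[0,0,1],[0,0,0]],
    [[0,0,0],[0,0,0]],
    [[0,0,0],[0,0,0]]
  ]
}}

```text
t: 7.2
tool_pos: [0.6134, 0.1159, 0.2958]
tool_rot: [3.138, -0.143, 0.01]
contact_force: [0.5, -0.4, -2.4]
opening: 0.0453
```

```bash
python3 - <<'E'
from h import *
delta([*drw(.044,.088),.2865],DY)
s=snap('scene','scene6.png')
cv2.imwrite('pics/z10.png',cv2.cvtColor(cv2.resize(s[140:260,250:390],None,fx=5,fy=5,interpolation=cv2.INTER_CUBIC),4))
E
```

```text
t 7.2 pos [0.6134 0.1159 0.2958] F [ 0.5 -0.4 -2.4] open 0.0453
shift cm [-0.14 -0.12  0.93] turn [ 0.02 -0.35 -0.13]
```

View pics/z10.png

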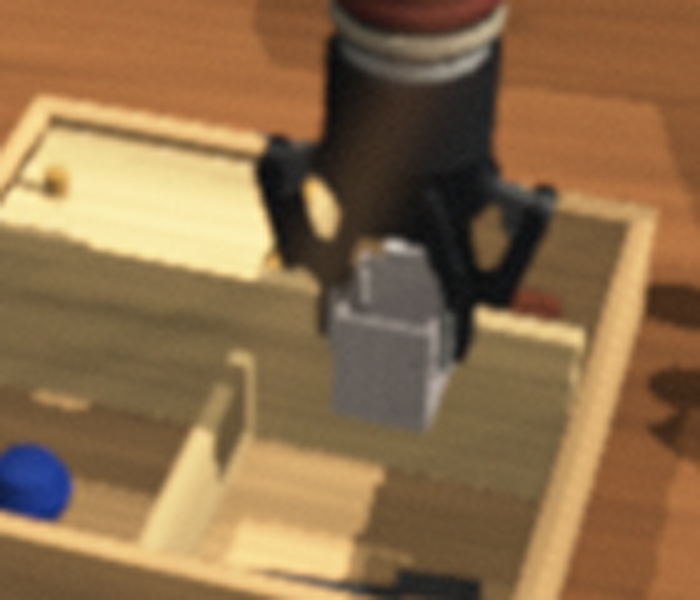

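Emit:
{"method": "jog_arm", "body": {
  "steps": [
    [[-0.1,-0.1,0.7],[0,-0.3,-0.1]],
    [[0,0,0],[0,0,0]],
    [[0,0,0],[0,0,0]]
  ]
}}

```text
t: 7.55
tool_pos: [0.6133, 0.1172, 0.2916]
tool_rot: [-3.138, 0.14, -0.009]
contact_force: [-0.5, -0.3, -1.5]
opening: 0.0453
```

Emit:
{"method": "jog_arm", "body": {
  "steps": [
    [[-0.4,0,0],[0,0,0]],
    [[0,0,0],[0,0,0]]
  ]
}}

```text
t: 7.75
tool_pos: [0.6092, 0.1176, 0.2923]
tool_rot: [-3.138, 0.14, -0.01]
contact_force: [0.4, -0.4, -1.8]
opening: 0.0454
```

```bash
python3 - <<'E'
from h import *
delta([*drw(.034,.088),.2865],DY)
E
```

```text
t 7.75 pos [0.6092 0.1176 0.2923] F [ 0.4 -0.4 -1.8] open 0.0454
shift cm [-0.71  0.01  0.57] turn [-0.04 -0.37 -0.02]
```

Emit:
{"method": "jog_arm", "body": {
  "steps": [
    [[-0.3,0,0.4],[0,-0.4,0]],
    [[0,0,0],[0,0,0]]
  ]
}}

```text
t: 7.95
tool_pos: [0.6059, 0.118, 0.2883]
tool_rot: [-3.138, 0.14, 0.001]
contact_force: [-0.2, 0.7, -2.2]
opening: 0.0454
```

Emit:
{"method": "jog_arm", "body": {
  "steps": [
    [[-0.3,0,0],[0,0,0]],
    [[0,0,0],[0,0,0]]
  ]
}}

```text
t: 8.15
tool_pos: [0.6026, 0.1183, 0.2881]
tool_rot: [-3.138, 0.14, 0.001]
contact_force: [1.2, 0.2, -2.3]
opening: 0.0455
```

```bash
python3 - <<'E'
from h import *
delta([*drw(.031,.088),.2865],DY)
E
```

```text
t 8.15 pos [0.6026 0.1183 0.2881] F [ 1.2  0.2 -2.3] open 0.0455
shift cm [-0.34  0.02  0.16] turn [-0.04  0.05 -0.01]
```

Emit:
{"method": "jog_arm", "body": {
  "steps": [
    [[-0.2,0,0],[0,0,0]],
    [[0,0,0],[0,0,0]]
  ]
}}

```text
t: 8.35
tool_pos: [0.6006, 0.1184, 0.2884]
tool_rot: [-3.138, 0.14, -0.001]
contact_force: [0.8, 0.0, -1.3]
opening: 0.0454
```

Emit:
{"method": "jog_arm", "body": {
  "steps": [
    [[-0.2,0,0],[0,0,0]],
    [[0,0,0],[0,0,0]]
  ]
}}

```text
t: 8.55
tool_pos: [0.5996, 0.1184, 0.2891]
tool_rot: [-3.137, 0.141, -0.011]
contact_force: [-0.5, 0.5, -1.0]
opening: 0.0453
```

Emit:
{"method": "jog_arm", "body": {
  "steps": [
    [[-0.2,0,0],[0,0,0]],
    [[0,0,0],[0,0,0]]
  ]
}}

```text
t: 8.75
tool_pos: [0.5985, 0.1184, 0.2897]
tool_rot: [-3.137, 0.141, -0.019]
contact_force: [-0.2, -0.8, -2.1]
opening: 0.0453
```

Emit:
{"method": "jog_arm", "body": {
  "steps": [
    [[-0.2,0,0],[0,0,0]],
    [[0,0,0],[0,0,0]]
  ]
}}

```text
t: 8.95
tool_pos: [0.5975, 0.1184, 0.2903]
tool_rot: [-3.137, 0.142, -0.029]
contact_force: [-0.0, -0.2, -1.9]
opening: 0.0452
```

```bash
python3 - <<'E'
from h import *
delta([*drw(.034,.088),.2865],DY)
s=snap('scene','scene7.png')
cv2.imwrite('pics/z11.png',cv2.cvtColor(cv2.resize(s[140:260,250:390],None,fx=5,fy=5,interpolation=cv2.INTER_CUBIC),4))
E
```

```text
t 8.95 pos [0.5975 0.1184 0.2903] F [-0.  -0.2 -1.9] open 0.0452
shift cm [ 0.47 -0.01  0.39] turn [-0.11 -1.04 -0.08]
```

View pics/z11.png

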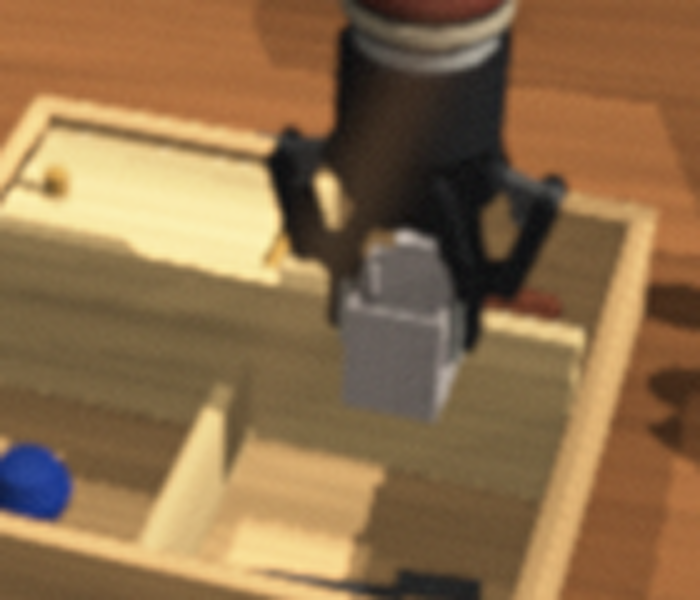

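Progress halved and the tool began pitching at TCP drawer-x ≈ 31–32 mm. The tin face touches the divider there, matching the expected 31 mm, so the x calibration holds. I'll back off to 35 mm, level the tool, and lower.

Emit:
{"method": "jog_arm", "body": {
  "steps": [
    [[0.6,0,0],[0,0,0]],
    [[0,0,0.2],[0,-1,0]],
    [[0,0,0],[0,0,0]]
  ]
}}

```text
t: 9.3
tool_pos: [0.6029, 0.118, 0.2876]
tool_rot: [-3.137, 0.141, 0.01]
contact_force: [-1.0, -0.1, -1.7]
opening: 0.0453
```

```bash
python3 - <<'E'
from h import *
delta([*drw(.035,.088),.262],DY)
E
```

```text
t 9.3 pos [0.6029 0.118  0.2876] F [-1.  -0.1 -1.7] open 0.0453
shift cm [ 0.04 -0.    2.56] turn [-0.09  0.36 -0.06]
```

Emit:
{"method": "jog_arm", "body": {
  "steps": [
    [[0,0,0.6],[0,0.3,0]],
    [[0,0,0.8],[0,0,0]],
    [[0,0,0.4],[0,0,0]],
    [[0,0,0],[0,0,0]]
  ]
}}

```text
t: 9.7
tool_pos: [0.6022, 0.1181, 0.2668]
tool_rot: [-3.137, 0.141, 0.006]
contact_force: [-0.8, -0.6, -2.1]
opening: 0.0455
```

```bash
python3 - <<'E'
from h import *
delta([*drw(.035,.088),.252],DY)
E
```

```text
t 9.7 pos [0.6022 0.1181 0.2668] F [-0.8 -0.6 -2.1] open 0.0455
shift cm [0.1  0.   1.48] turn [-0.07  0.23 -0.05]
```

Emit:
{"method": "jog_arm", "body": {
  "steps": [
    [[0.1,0,0.6],[0,0.2,0]],
    [[0,0,0.3],[0,0,0]]
  ]
}}

```text
t: 9.9
tool_pos: [0.6032, 0.1181, 0.2572]
tool_rot: [-3.137, 0.141, 0.0]
contact_force: [-0.0, 0.2, -1.6]
opening: 0.0453
```

Emit:
{"method": "jog_arm", "body": {
  "steps": [
    [[0,0,0.2],[0,0,0]]
  ]
}}

```text
t: 10.0
tool_pos: [0.6032, 0.1181, 0.2548]
tool_rot: [-3.137, 0.141, 0.0]
contact_force: [0.2, -0.2, -1.8]
opening: 0.0455
```

```bash
python3 - <<'E'
from h import *
delta([*drw(.035,.088),.2505],DY)
s=snap('scene','scene8.png')
cv2.imwrite('pics/z12.png',cv2.cvtColor(cv2.resize(s[140:260,250:390],None,fx=5,fy=5,interpolation=cv2.INTER_CUBIC),4))
E
```

```text
t 10.0 pos [0.6032 0.1181 0.2548] F [ 0.2 -0.2 -1.8] open 0.0455
shift cm [-0.    0.    0.43] turn [-0.07  0.02 -0.05]
```

View pics/z12.png

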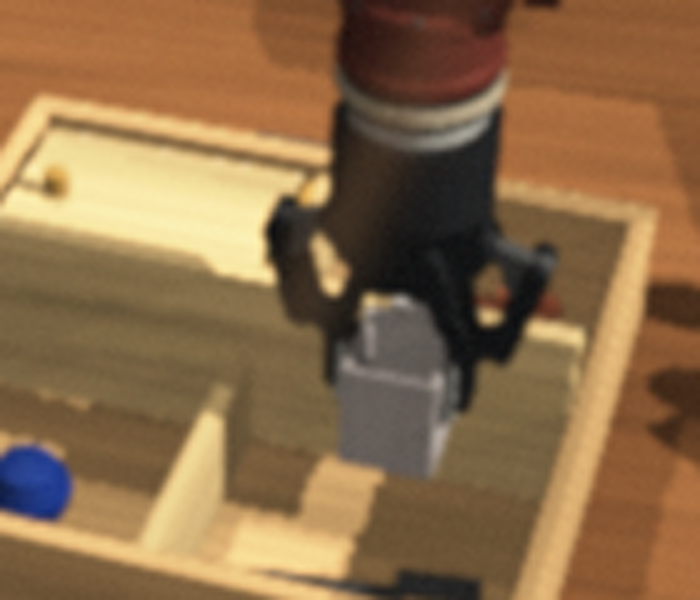

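The tin now hangs in front of the divider at zoom (390,420) with the strap near the divider's top edge. No contact yet; continue in 2 mm steps.

Emit:
{"method": "jog_arm", "body": {
  "steps": [
    [[0,0,0.2],[0,0,0]]
  ]
}}

```text
t: 10.15
tool_pos: [0.6032, 0.118, 0.2525]
tool_rot: [-3.137, 0.141, 0.001]
contact_force: [-0.3, 0.2, -1.8]
opening: 0.0453
```

Emit:
{"method": "jog_arm", "body": {
  "steps": [
    [[0,0,0.2],[0,0,0]]
  ]
}}

```text
t: 10.25
tool_pos: [0.6032, 0.1181, 0.2505]
tool_rot: [-3.137, 0.141, 0.0]
contact_force: [1.1, -0.1, -2.6]
opening: 0.0459
```

Emit:
{"method": "jog_arm", "body": {
  "steps": [
    [[0,0,0.2],[0,0,0]]
  ]
}}

```text
t: 10.35
tool_pos: [0.6034, 0.1181, 0.2502]
tool_rot: [-3.137, 0.141, 0.002]
contact_force: [-8.2, -0.5, 14.3]
opening: 0.0455
```

Strap contact at TCP z = 0.250, exactly the predicted hang height (14 N). Releasing.

Emit:
{"method": "jog_arm", "body": {
  "steps": [
    [[0,0,0],[0,0,0]],
    [[0,0,0],[0,0,0]]
  ]
}}

```text
t: 10.55
tool_pos: [0.6038, 0.1182, 0.2513]
tool_rot: [-3.137, 0.141, -0.001]
contact_force: [-1.0, 0.0, -1.4]
opening: 0.0455
```

Emit:
{"method": "jog_arm", "body": {
  "steps": [
    [[0,0,0],[0,0,0]],
    [[0,0,0],[0,0,0]],
    [[0,0,0],[0,0,0]],
    [[0,0,0],[0,0,0]],
    [[0,0,0],[0,0,0]],
    [[0,0,0],[0,0,0]]
  ],
  "fingers": 1
}}

```text
t: 11.15
tool_pos: [0.6044, 0.1182, 0.2522]
tool_rot: [-3.137, 0.141, -0.005]
contact_force: [0.4, -0.2, 0.3]
opening: 0.0851
```

```bash
python3 - <<'E'
from h import *
delta([*drw(.035,.088),.2505],DY)
s=snap('scene','scene9.png')
cv2.imwrite('pics/z13.png',cv2.cvtColor(cv2.resize(s[140:260,250:390],None,fx=5,fy=5,interpolation=cv2.INTER_CUBIC),4))
E
```

```text
t 11.15 pos [0.6044 0.1182 0.2522] F [ 0.4 -0.2  0.3] open 0.0851
shift cm [-0.12  0.02  0.17] turn [-0.09 -0.16 -0.04]
```

View pics/z13.png

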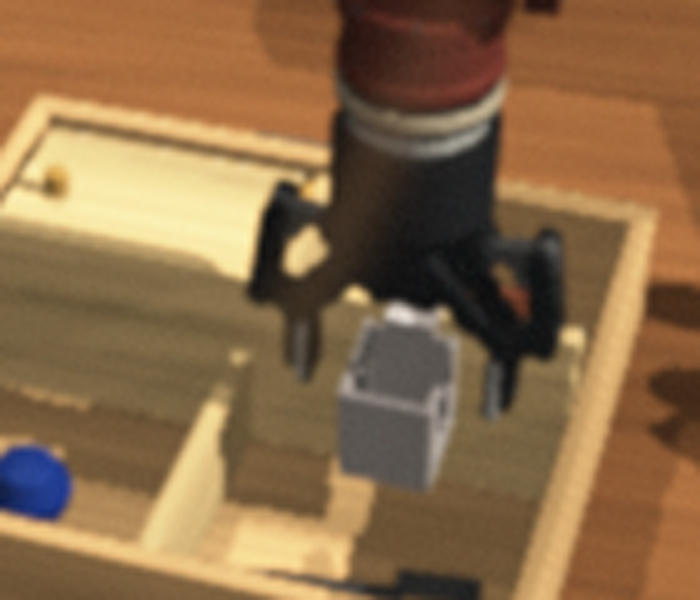

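The tin hangs at zoom (400,410), and the open fingers are clear on both sides. Retreating straight up.

Emit:
{"method": "jog_arm", "body": {
  "steps": [
    [[0,0,-1],[0,0,0]],
    [[0,0,-2],[0,0,0]],
    [[0,0,-3],[0,0,0]],
    [[0,0,-3],[0,0,0]],
    [[0,0,-3],[0,0,0]],
    [[0,0,-3],[0,0,0]],
    [[0,0,-2],[0,0,0]],
    [[0,0,0],[0,0,0]]
  ]
}}

```text
t: 12.0
tool_pos: [0.6032, 0.1179, 0.4328]
tool_rot: [-3.137, 0.141, -0.006]
contact_force: [-0.7, 0.4, 0.3]
opening: 0.0851
```

Emit:
{"method": "jog_arm", "body": {
  "steps": [
    [[-2,-3,0],[0,0,0]],
    [[-3,-3,0],[0,0,0]],
    [[-3,-3,0],[0,0,0]],
    [[-3,-3,0],[0,0,0]],
    [[-3,-3,0],[0,0,0]],
    [[-2,-4,0],[0,0,0]],
    [[-1,-4,0],[0,0,0]],
    [[0,-2,0],[0,0,0]]
  ]
}}

```text
t: 12.8
tool_pos: [0.4501, 0.3877, 0.4259]
tool_rot: [3.136, -0.152, -0.002]
contact_force: [0.4, -0.2, -0.6]
opening: 0.0856
```

Emit:
{"method": "jog_arm", "body": {
  "steps": [
    [[0,0,0],[0,0,0]],
    [[0,0,0],[0,0,0]]
  ]
}}

```text
t: 13.0
tool_pos: [0.4488, 0.3897, 0.4232]
tool_rot: [3.134, -0.145, -0.007]
contact_force: [-1.0, -0.5, 0.2]
opening: 0.0853
```

```bash
python3 - <<'E'
from h import *
a=snap('top','top10.png');s=snap('scene','scene10.png')
cv2.imwrite('pics/z14.png',cv2.cvtColor(np.hstack([cv2.resize(x,None,fx=3,fy=3,interpolation=cv2.INTER_CUBIC) for x in (a[130:310,190:320],s[150:330,260:390])]),4))
E
```

```text
(no output)
```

View pics/z14.png

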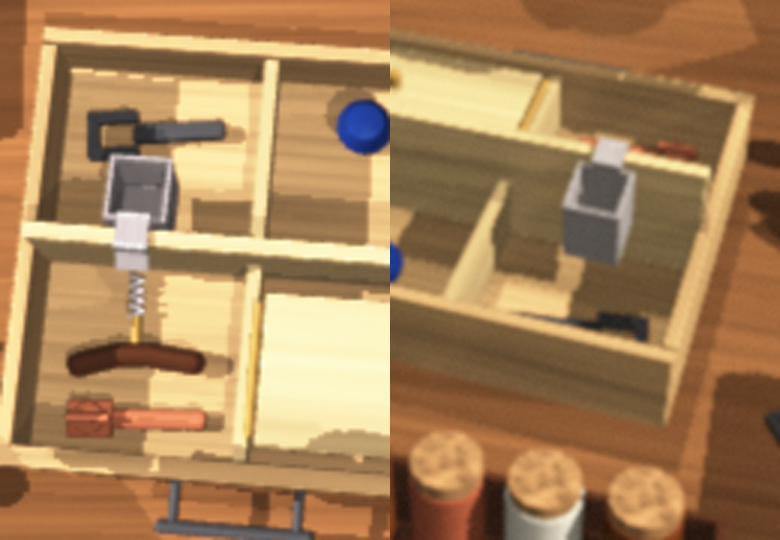

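View pics/top10.png

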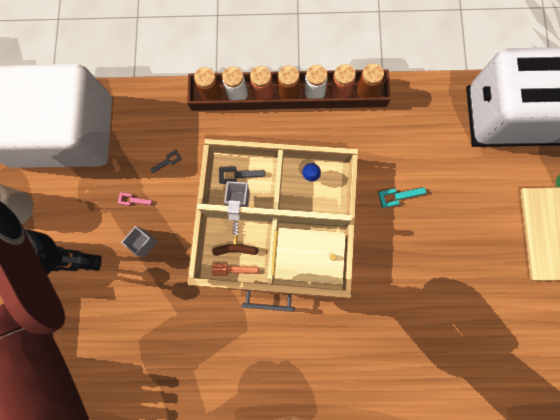

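Both views show the catcher hooked over the divider: strap at (131,240) in the left half, tin in the lifter's cell. The lifter and plain tin are where they were, and the arm is clear. Handing in.

```bash
python3 - <<'E'
from h import *
print(ctrl.get_obs()['dq'].round(3)); print(ctrl.finish_job())
E
```

```text
[-0.014 -0.01  -0.005 -0.003  0.001  0.003]
the job is handed in; nothing more can be done
None
```

The cap catcher now hangs by its hook over the tall divider, in the far-left cell where the dark lifter lies. I let go, moved the arm clear and handed the job in at about 13 s.

- **Grasp and hang:** I gripped the tin across its 46 mm sides and felt for the divider face by touch. I then lowered it until the strap rested at TCP height 0.250 m, as predicted. The highest force I read was about 16 N, at that moment.
- **Final pictures:** Both cameras show the strap over the divider top, the lip on the near side and the tin hanging inside the lifter's cell. The lifter and plain tin look unmoved by eye in the top view; I did not re-measure them.
- **A check that disagreed:** While the tin was held in the air, the scene camera put it about 1.5 px from where the arm pose said. That could have been 6 mm in x or 4 mm in z. Touching the divider face at about 31–32 mm (31 expected) showed it was not an x error, so I kept the x target. I did not trace the cause.
- **A weak check:** The force reading showed nothing during that touch. I judged contact from the tool slowing and tilting about 1°, then levelled it before lowering.

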